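# Lay the culture bottle on the slanting rest

## Robot

A 6-joint arm with a two-finger parallel gripper is mounted at the origin on a cart in front of the work surface, level with it; the furniture and walls round the work are solid. World frame = base frame: x ahead of the robot, y to its left, z up, the work surface at z = 0. Lengths are in mm, angles in rad, forces in N, time in s.
With the tool pointing down it reaches from about 350 to 775 mm from the base axis. Payload 7.3 kg.
Tool frame: the origin (TCP) lies between the finger pads; the fingertips stand 25 mm ahead of it and the grasp point (between the pads) lies 6 mm ahead of it; z points along the fingers, y is the line along which they close (so a half turn about z gives the same grasp; the last joint's range is limited). The gripper opens to 92 mm and grips with 3 to 60 N. Pads are 19 mm wide; open, the fingers measure 130 mm over their backs; the gripper's body (75 mm by 190 mm) begins 47 mm behind the grasp point.
Start: joints at [-1.417, 0.342, 1.524, -0, 1.275, -0.146], TCP at [155.07, -501.593, 251.741] pointing down, gripper open.
Joint ranges: [-2.53, 2.53], [-0.77, 2.02], [0.04, 2.7], [-1, 4.14], [0.28, 2.66], [-3.11, 3.11]. Speed limits (rad/s): [2.57, 2.57, 3.14, 3.14, 3.14, 3.14].

## Interface

Orientations are given as [roll, pitch, yaw] about the fixed x, y, z axes, in that order (R = Rz(yaw) Ry(pitch) Rx(roll)).
In Python, from plant import bot gives the robot as it stands.
- The arm moves only by the tool play_rows, never from a script. Its argument "commands" is a list of rows, each an object of numbers: "x", "y", "z": the shift along the tool's x, y, z in m; "twist": the turn about the tool's z in degrees. In form: [{"x": .., "y": .., "z": .., "twist": ..}, ...]. A call has exactly 8 rows; each row is the pose to reach, as a shift and turn from the pose commanded when the call began, along the tool's axes at that moment; what a row does not reach only later rows make up. A row lasts 1/10 s, in which the tool goes at most 50 mm and 8.59 degrees, less where a joint would pass 70% of its speed; a pose out of reach is approached as far as the arm can. A call with a gripper value outside its range is refused whole. "jaw" is the closure, from 0 (fully open) to 1 (shut), set as the call begins (left out, the last holds). The fingers move at their own pace and stop on an object; the grip force is fixed at half the most. Time passes only in rows, so rows that repeat a pose let the fingers close, or fill a call up. It gives the time, the measured TCP pose, the force, the opening and the grip force at its end, in the units of the state.
- bot.get_obs(): the state, without advancing time (a new reading comes with each control period).
- bot.capture(name): name is "scene" or "side" or "wrist"; returns a dict with "pixels" (480x640x3 uint8, red, green, blue), "fx", "fy", "cx", "cy" (pixels), "eye" and "rotation" of the camera in the world. Camera axes: x right, y down, z forward; pixel columns grow to the right and rows downward; lengths in mm; the calibration is good to about 2 mm. The wrist camera is an equidistant fisheye: a pixel r from the principal point sees the ray r / f radians off the axis. A picture is of the moment at which its call begins. There is no depth.
- bot.close_job(): hands the job in; it is judged then, once.
The state is a dict: "time": time; "joint_positions": joint angles; "dq": joint speeds; "tau": joint torques, N m; "tool_pos": TCP position; "tcp_rot": TCP orientation; "contact_force": force on the tool from outside, world axes, zero at the start; "moment": the same for the moment, N m; "grip_width": finger opening in mm; "finger_force": force on a finger pad.
Only numpy, scipy, OpenCV 4.12 (cv2) and the standard library are available. Lean on these libraries where they do the work, as an engineer would, in place of code of your own. Each camera call takes 0.05 s, during which the arm holds its last target. There are 200 camera calls.

## Task

Tip the upright flat-sided bottle over the low foot stop so that it comes to lie on its broad side on the prop bar, cap end raised and overhanging the bar. Do it with the fingers held loosely around it, never pinching, lifting or carrying it: push it over with one finger, catch it on the other and let it down gently all the way instead of letting it fall. Then leave it lying there, and leave the things around it alone.

Things in the scene. Friction and masses are not known exactly. Their poses are not given: they have to be found in the camera images.
- slant_rest: Fixed slanting rest: aluminium base plate 160 x 96 x 6 mm (own x from -58 to +102 mm) with two parallel cross bars: a low steel foot stop at x = 0 to 6 mm, top 11 mm above the worktop, and a rubber prop bar at x = 90 mm. Origin: middle of the stop's rear face (toward the bottle), at worktop height. x level, from stop to prop bar (tipping direction); y along the bars; z up.
- prop (a point): Middle of the top of the round rubber prop bar (12 mm thick, 96 mm long), 44 mm above the worktop. The bare worktop lies beyond it, where the cap overhangs. Axes as the rest's.
- bottle: Loose closed flat-sided amber bottle, 0.12 to 0.25 kg, upright on the base plate, 1 to 6 mm behind the foot stop. Body 40 (x) x 62 (y) x 108 mm tall, shoulder 32 x 44 mm up to 116 mm, neck 26 mm thick, 155 mm tall in all. Overbalances at about 17 degrees; lies properly at about 70 degrees from vertical. Origin: centre of underside; z to the cap, x toward the prop bar within 4 degrees.
- cap (a point): Centre of the bottle's round black screw cap, 34 mm in diameter, 27 mm tall, 141.5 mm above the bottle's underside. When the bottle lies on the rest the cap overhangs about 55 mm beyond the prop bar, its underside some 50 mm above the worktop. Axes as the bottle's.
- front_edge (a point): Middle of the bottle's lower front edge, 20 mm along the bottle's x from the centre of its underside: the edge it tips about, against the foot stop.
- vial_1: Bystander: small upright screw vial with a black cap, 22 mm wide, 47 mm tall. Origin: centre of its underside.
- vial_2: Bystander: small upright screw vial with a white cap, 22 mm wide, 47 mm tall. Origin: centre of its underside.
- lens_spray: Bystander: upright pump spray bottle, round, 31 mm wide, 104 mm tall. Origin: centre of its underside.
- objective_can: Bystander: upright white can with black screw top, 34 mm wide, 59 mm tall. Origin: centre of its underside.
- petri_dish_a: Bystander: flat petri dish, 60 mm wide, 14 mm tall. Origin: centre of its underside.
- syringe_10: Bystander: lying syringe, 126 mm long, 17 mm thick. Origin: centre of its underside.
- eyepiece_10: Bystander: spare black microscope eyepiece standing upright, 37 mm wide, 44 mm tall. Origin: centre of its underside.
Mind the look-alikes: they are no part of the job. Of the things that look like the slant_rest, the larger one is meant.

How it is judged:
By the outcome, as a careful person would: the job done as asked, in the order asked, and still so for the second after the job is handed in, with the robot touching nothing.
It also fails if it takes over 42 s, if anything falls off the work surface, if the arm or the gripper's body presses on something with over 40 N, if the wrist force passes 120 N, or if a joint passes its speed limit or range.

## Working session

There is one attempt and no reset: what is moved stays moved. The work goes in short steps, Python scripts to look and compute and a tool call to move; the robot and the scene stay as the last step left them, time stands still between calls to the robot, and variables do not carry over. Pictures are saved under pics/ and viewed, at most 10 in all, crops included, and the job is handed in when it is done.

Besides the shell and the picture viewer there is one more tool, called after ">>>" as a command line: name --argument value ..., lists and objects as JSON in quotes. play_rows: Moves the arm, as the interface text tells. Its arguments: {"type":"object","properties":{"commands":{"type":"array"},"jaw":{"type":"number"}},"required":["commands"]}

```bash
mkdir -p pics; ls
python3 - <<'E'
from plant import bot
import cv2,numpy as np
for n in ["scene","side"]:
    c=bot.capture(n); cv2.imwrite(f"pics/{n}0.png",c["pixels"][:,:,::-1]); np.save(n+"0.npy",c,allow_pickle=True)
    print(n,c["fx"],c["cx"],c["cy"],c["eye"],np.round(c["rotation"],3).tolist())
print(bot.get_obs())
E
```

```text
pics
scene 605.8703207725661 319.9650454378414 238.87344796133274 [-358.54717464  954.20187724  630.82417406] [-1.985, 0.014, -2.347]
side 550.1557327156966 320.8014081998938 242.81954250218155 [ 118.09038111 -859.52325729  536.85392322] [-1.963, -0.022, -0.362]
{'time': 0.1, 'joint_positions': array([-1.41700625e+00,  3.42629750e-01,  1.52492685e+00, -1.07572985e-05,
        1.27538175e+00, -1.46029803e-01]), 'dq': array([-6.44116245e-04, -1.57573978e-03, -2.42701513e-03, -2.97968321e-05,
        8.05813595e-05,  1.53499820e-04]), 'tau': array([ 1.77400590e-03, -4.32004058e+01, -2.44695050e+01,  7.19782873e-02,
        5.26703009e-02, -5.42052862e-05]), 'tool_pos': array([ 155.01047201, -501.25147701,  251.12465229]), 'tcp_rot': array([-3.14025978e+00, -1.85636924e-04,  2.99822896e-01]), 'contact_force': array([ 0.36139491,  0.75980234, -0.17011314]), 'moment': array([ 0.05498797, -0.0375232 ,  0.03158252]), 'finger_force': 0.0, 'grip_width': 91.87300196550372}
```

View pics/scene0.png

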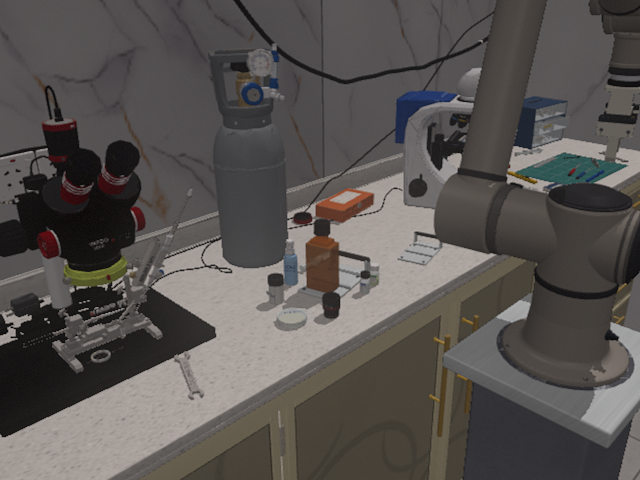

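View pics/side0.png

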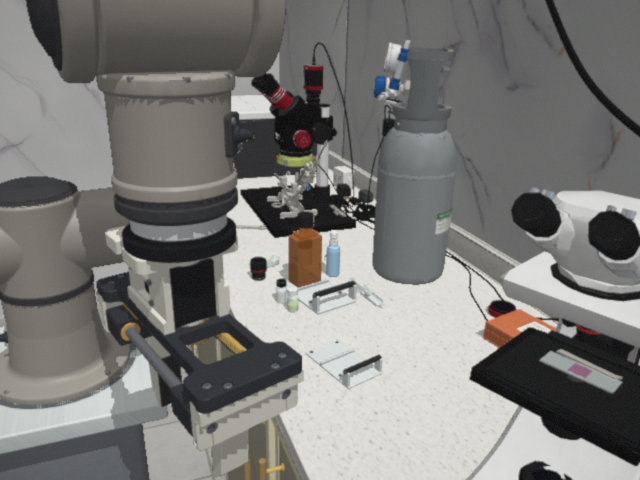

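The scene view shows the amber bottle at about (322,262) standing on the larger rest, whose prop bar is near (355,260). The smaller look-alike rest is at (422,248). In the side view the bottle is at (305,258), the large rest's bar at (333,292) and the small rest at (345,365). I choose the larger rest with the bottle, and check it in a close crop.

```bash
cat > h.py <<'E'
import numpy as np,cv2
from scipy.spatial.transform import Rotation as R
def ray(c,u,v):
    d=np.array([(u-c["cx"])/c["fx"],(v-c["cy"])/c["fy"],1.])
    r=np.array(c["rotation"]); M=R.from_euler("xyz",r).as_matrix() if r.shape==(3,) else r
    return np.array(c["eye"]),M@(d/np.linalg.norm(d))
def onz(c,u,v,z):
    e,d=ray(c,u,v); return e+d*(z-e[2])/d[2]
def tri(a,ua,b,ub):
    (e1,d1),(e2,d2)=ray(a,*ua),ray(b,*ub)
    s=np.linalg.lstsq(np.c_[d1,-d2],e2-e1,rcond=None)[0]
    p,q=e1+s[0]*d1,e2+s[1]*d2; return (p+q)/2,np.linalg.norm(p-q)
def load(n): return np.load(n,allow_pickle=True).item()
E
python3 - <<'E'
from h import *
a,b=load("scene0.npy"),load("side0.npy")
A=cv2.resize(a["pixels"][210:335,255:395,::-1],None,fx=4.2,fy=4.2,interpolation=2)
B=cv2.resize(b["pixels"][220:320,240:390,::-1],None,fx=5,fy=5,interpolation=2)
cv2.imwrite("pics/a1.png",A);cv2.imwrite("pics/b1.png",B)
print(onz(a,322,292,0),onz(b,305,284,0))
for n,c in(("a",a),("b",b)):
    h=cv2.cvtColor(c["pixels"],cv2.COLOR_RGB2HSV)
    m=cv2.inRange(h,(4,120,60),(16,255,255)); k,l,s,ce=cv2.connectedComponentsWithStats(m)
    print(n,[(s[i].tolist()) for i in range(1,k) if s[i,4]>150])
E
```

```text
[465.08680732 151.83852664   0.        ] [473.82708486 142.04430259   0.        ]
a [[316, 188, 57, 34, 976], [306, 235, 32, 28, 485], [307, 254, 31, 38, 601]]
b [[289, 228, 32, 58, 1629], [484, 310, 71, 38, 1110]]
```

View pics/a1.png

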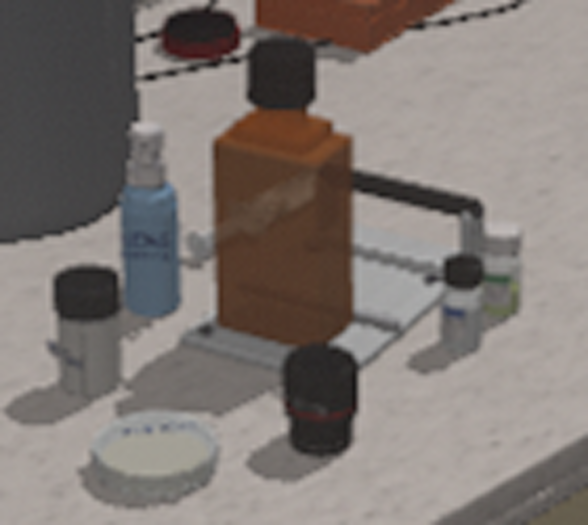

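View pics/b1.png

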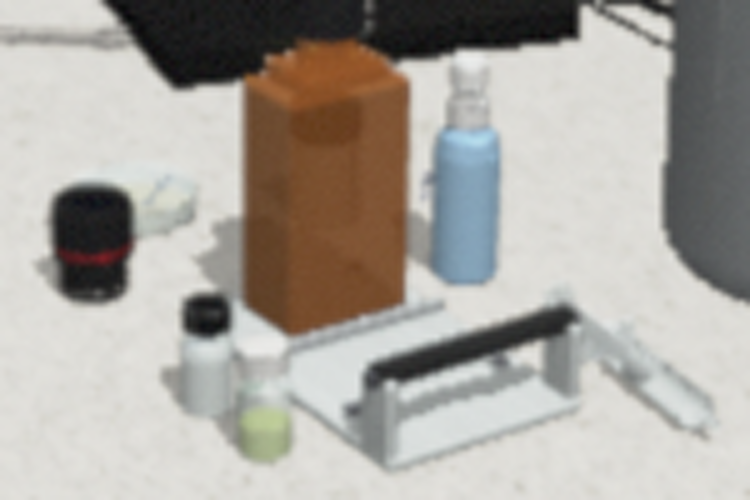

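Run:
```python
from h import *
a,b=load("scene0.npy"),load("side0.npy")
np.set_printoptions(precision=1,suppress=True)
S=lambda x,y,z:onz(b,240+x/5,220+y/5,z)
A=lambda x,y,z:onz(a,255+x/4.2,210+y/4.2,z)
print("bar ends side",S(370,366,42),S(577,308,42)); print("bar near end scene",A(482,203,42))
print("plate corners",S(388,467,3),S(580,407,3)); print("plate scene",A(182,338,6),A(365,370,6))
print("body top side corners",S(246,85,114),S(295,97,114),S(409,85,114))
print("body bot side",S(246,305,6),S(295,334,6),S(405,301,6))
print("body top scene L,R,front",A(213,143,114),A(296,160,114),A(353,143,114))
print("bot scene",A(217,322,6),A(353,315,6),A(305,343,6))
print("cap top scene",A(283,52,161)); 
for n,p in dict(vblk=(205,408),vwh=(263,450),eyep=(92,293),spray=(465,275),syr1=(705,425),syr2=(580,330)).items(): print(n,S(*p,0))
for n,p in dict(can=(90,385),petri=(150,490),spray=(152,308),eyep=(320,445),vb=(462,350),vw=(500,310)).items(): print(n,A(*p,0))
```

```text
bar ends side [449.5  21.3  42. ] [546.  42.  42.]
bar near end scene [444.6  20.7  42. ]
plate corners [453.5   9.9   3. ] [544.2  30.6   3. ]
plate scene [498.6 190.1   6. ] [408.5 149.    6. ]
body top side corners [437.8 141.2 114. ] [452.8 122.7 114. ] [501.8 120.9 114. ]
body bot side [442.2 155.    6. ] [453.5 122.5   6. ] [508.8 137.2   6. ]
body top scene L,R,front [487.6 175.3 114. ] [443.6 161.1 114. ] [437.6 127.3 114. ]
bot scene [498.3 165.8   6. ] [453.  111.3   6. ] [449.7 150.1   6. ]
cap top scene [465.  148.1 161. ]
vblk [401.9  83.    0. ]
vwh [413.4  43.    0. ]
eyep [385.4 198.8   0. ]
spray [548.  164.5   0. ]
syr1 [588.3   5.8   0. ]
syr2 [574.9  98.7   0. ]
can [503.9 247.9   0. ]
petri [409.3 292.5   0. ]
spray [542.6 171.5   0. ]
eyep [381.1 208.9   0. ]
vb [394.7  91.8   0. ]
vw [409.2  45.5   0. ]
```

The crops confirm it. In the scene crop the bottle stands upright on the large plate behind the low stop at about (370,320), with the prop bar at (415,190). In the side crop the prop bar runs from (370,368) to (577,310), the vials are at the lower left and the syringe at the right. The tipping direction is about (0.21, -0.98), and the bottle is near (472,143).

I now move to above the cap, bowing the path outward.

>>> play_rows --commands '[{"x": 0.037,"y": -0.029,"z": -0.002,"twist": 1},{"x": 0.074,"y": -0.058,"z": -0.005,"twist": 2},{"x": 0.111,"y": -0.087,"z": -0.008,"twist": 3},{"x": 0.148,"y": -0.116,"z": -0.01,"twist": 4},{"x": 0.185,"y": -0.145,"z": -0.01,"twist": 5},{"x": 0.222,"y": -0.174,"z": -0.01,"twist": 5},{"x": 0.26,"y": -0.204,"z": -0.01,"twist": 5},{"x": 0.297,"y": -0.233,"z": -0.01,"twist": 5}]' --jaw 0.4

```text
time: 0.9
tool_pos: [370.6, -189.4, 261.7]
tcp_rot: [3.142, -0.0, 0.212]
contact_force: [1.1, 0.1, -0.9]
grip_width: 55.3
finger_force: 0.0
```

Run:
```python
from plant import bot
from h import *
o=bot.get_obs(); print(o["time"],o["tool_pos"],o["tcp_rot"],o["grip_width"])
b=load("side0.npy");a=load("scene0.npy")
print("cyl",onz(b,408,278,0),onz(b,374,268,0),onz(b,443,268,0))
y=o["tcp_rot"][2]; d=np.array([470,145])-o["tool_pos"][:2]
print(d@[np.cos(y),np.sin(y)],d@[np.sin(y),-np.cos(y)])
```

```text
0.9 [ 370.61782123 -189.37704194  261.67210841] [ 3.14156927e+00 -2.83745080e-06  2.12309027e-01] 55.29818053929566
cyl [701.40069937  98.11252426   0.        ] [651.99627342 169.30055309   0.        ] [805.42123323 119.26906714   0.        ]
167.60988945772593 -305.9276852267674
```

>>> play_rows --commands '[{"x": 0.021,"y": -0.038,"z": 0,"twist": 0},{"x": 0.042,"y": -0.076,"z": 0,"twist": 0},{"x": 0.063,"y": -0.115,"z": 0,"twist": 0},{"x": 0.084,"y": -0.153,"z": 0,"twist": 0},{"x": 0.105,"y": -0.191,"z": 0,"twist": 0},{"x": 0.126,"y": -0.23,"z": 0,"twist": 0},{"x": 0.147,"y": -0.268,"z": 0,"twist": 0},{"x": 0.168,"y": -0.306,"z": 0,"twist": 0}]'

```text
time: 1.7
tool_pos: [469.7, 145.2, 261.4]
tcp_rot: [3.141, 0.001, 0.213]
contact_force: [0.6, -0.6, 0.1]
grip_width: 54.7
finger_force: 0.0
```

Run:
```python
from plant import bot
from h import *
c=bot.capture("wrist"); np.save("w1.npy",c,allow_pickle=True); cv2.imwrite("pics/w1.png",c["pixels"][:,:,::-1])
o=bot.get_obs(); print(o["time"],o["tool_pos"],c["fx"],c["cx"],c["cy"],c["eye"],c["rotation"])
```

```text
1.75 [470.91392389 150.3145305  261.34477452] 371.64829954431775 317.0007818674704 242.08991242127684 [536.09898204 160.28663177 394.59681617] [ 2.88346891e+00 -5.88394245e-04 -1.35926717e+00]
```

View pics/w1.png

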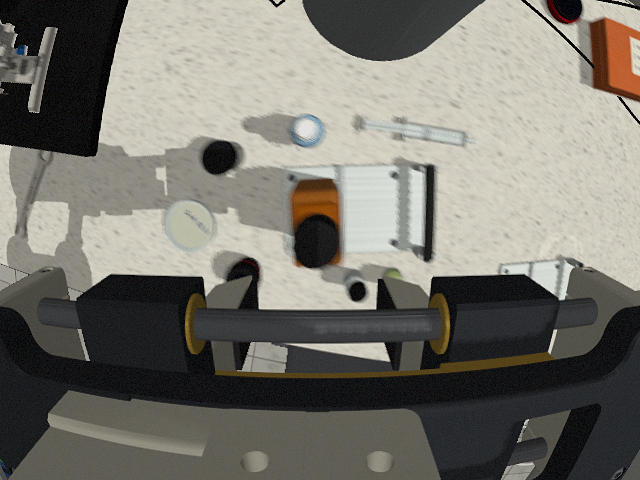

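The wrist view shows the cap top centred near (317,241) and the body between columns 293 and 340. The prop bar runs from (430,166) to (428,260), with the vials at (357,290) and (393,274) and the spray at (307,130).

```bash
cat >> h.py <<'E'
def wz(c,u,v,z):
    x,y=u-c["cx"],v-c["cy"]; r=np.hypot(x,y); t=r/c["fx"]
    d=R.from_euler("xyz",c["rotation"]).as_matrix()@np.array([np.sin(t)*x/max(r,1e-9),np.sin(t)*y/max(r,1e-9),np.cos(t)])
    e=np.array(c["eye"]); return e+d*(z-e[2])/d[2]
E
python3 - <<'E'
from h import *
from plant import bot
np.set_printoptions(precision=1,suppress=True)
c=bot.capture("wrist"); np.save("w2.npy",c,allow_pickle=True); o=bot.get_obs(); print(o["time"],o["tool_pos"],c["eye"],c["rotation"])
w=load("w1.npy")
g=c["pixels"].astype(int); d=abs(g-w["pixels"]).max(2)[120:270]; print("diff",d.mean())
h=cv2.cvtColor(c["pixels"],cv2.COLOR_RGB2HSV)
for nm,m,z in(("dark",cv2.inRange(h,(0,0,0),(180,255,60)),0),("amber",cv2.inRange(h,(4,120,60),(18,255,255)),0)):
    m[272:]=0; k,l,s,ce=cv2.connectedComponentsWithStats(m)
    for i in range(1,k):
        if s[i,4]>250: print(nm,s[i],ce[i],"z161",wz(c,*ce[i],161),"z44",wz(c,*ce[i],43))
m=cv2.inRange(h,(0,0,0),(180,255,70))[155:272,405:450]; p=cv2.findNonZero(m); r=cv2.minAreaRect(p); bp=cv2.boxPoints(r)+[405,155]; print("bar",bp,[wz(c,*q,42) for q in bp])
E
```

```text
1.8 [470.1 147.5 261.1] [537.1 165.1 394.7] [ 2.9  0.  -1.4]
diff 20.162166666666668
dark [    0     0   133   160 14492] [65. 74.] z161 [562.5 360.8 161. ] z44 [575.4 459.7  43. ]
dark [ 308    0  165   64 6582] [380.   25.3] z161 [624.3 143.9 161. ] z44 [668.3 133.2  43. ]
dark [522   0  77  73 254] [560.7  33.8] z161 [669.3  11.9 161. ] z44 [736.1 -65.4  43. ]
dark [558   0  31  26 640] [573.8  11.1] z161 [695.2   1.3 161. ] z44 [775.1 -81.4  43. ]
dark [ 209  144   37   35 1009] [227.  160.9] z161 [517.3 220.1 161. ] z44 [507.2 247.9  43. ]
dark [430 169  13  97 970] [436.3 217.4] z161 [510.5  79.2 161. ] z44 [497.1  35.9  43. ]
dark [ 302  219   51   53 2188] [326.8 246.1] z161 [475.9 145.9 161. ] z44 [445.  136.2  43. ]
amber [ 594   22   46   84 2978] [617.   62.2] z161 [673.1 -49.6 161. ] z44 [ 741.8 -158.    43. ]
amber [ 299  183   52   65 1943] [324.1 205.3] z161 [501.8 153.5 161. ] z44 [484.  147.6  43. ]
bar [[428.6 264.9]
 [432.2 168.7]
 [443.7 169.1]
 [440.1 265.3]] [array([447.5,  29.2,  42. ]), array([542.8,  52.6,  42. ]), array([545.5,  40.8,  42. ]), array([449.6,  16.5,  42. ])]
```

>>> play_rows --commands '[{"x": 0.004,"y": 0.003,"z": 0.0,"twist": -0.5},{"x": 0.0083,"y": 0.006,"z": 0.005,"twist": -1.2},{"x": 0.0083,"y": 0.006,"z": 0.02,"twist": -1.2},{"x": 0.0083,"y": 0.006,"z": 0.04,"twist": -1.2},{"x": 0.0083,"y": 0.006,"z": 0.06,"twist": -1.2},{"x": 0.0083,"y": 0.006,"z": 0.08,"twist": -1.2},{"x": 0.0083,"y": 0.006,"z": 0.095,"twist": -1.2},{"x": 0.0083,"y": 0.006,"z": 0.103,"twist": -1.2}]'

```text
time: 2.6
tool_pos: [478.6, 137.5, 157.2]
tcp_rot: [3.142, 0.002, 0.232]
contact_force: [0.5, -0.6, -0.3]
grip_width: 55.2
finger_force: 0.0
```

```bash
cat > look.py <<'E'
import sys
from plant import bot
from h import *
n=sys.argv[1]
o=bot.get_obs(); print(o["time"],o["tool_pos"].round(1),o["tcp_rot"].round(3),o["contact_force"].round(1),o["grip_width"],o["finger_force"])
a,b=bot.capture("side"),bot.capture("scene")
A=cv2.resize(a["pixels"][190:320,230:380],None,fx=2.6,fy=2.6,interpolation=2);B=cv2.resize(b["pixels"][190:320,260:410],None,fx=2.6,fy=2.6,interpolation=2)
cv2.imwrite(f"pics/{n}.png",np.hstack([A,B])[:,:,::-1])
E
python3 look.py up
```

```text
2.6 [478.6 137.5 157.2] [3.142e+00 2.000e-03 2.320e-01] [ 0.5 -0.6 -0.3] 55.17508748050787 0.0
```

View pics/up.png

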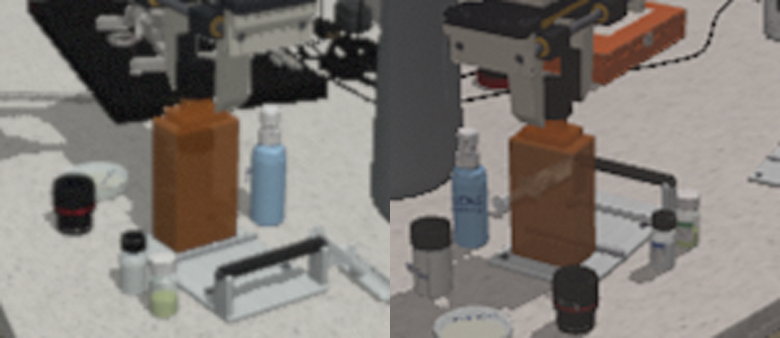

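The cap is between the open fingers with clearance on both sides. Next is the slow push with the rear finger.

>>> play_rows --commands '[{"x": 0,"y": 0.004,"z": 0,"twist": 0},{"x": 0,"y": 0.008,"z": 0,"twist": 0},{"x": 0,"y": 0.012,"z": 0,"twist": 0},{"x": 0,"y": 0.016,"z": 0,"twist": 0},{"x": 0,"y": 0.019,"z": 0,"twist": 0},{"x": 0,"y": 0.022,"z": 0,"twist": 0},{"x": 0,"y": 0.025,"z": 0,"twist": 0},{"x": 0,"y": 0.028,"z": 0,"twist": 0}]'

```text
time: 3.5
tool_pos: [485.6, 111.7, 158.7]
tcp_rot: [3.141, 0.0, 0.234]
contact_force: [-0.5, -0.3, 0.0]
grip_width: 54.9
finger_force: 0.1
```

```bash
cat > num.py <<'E'
from plant import bot
from h import *
np.set_printoptions(precision=1,suppress=True)
o=bot.get_obs(); print(o["time"],o["tool_pos"].round(1),o["contact_force"].round(1),round(o["grip_width"],1),o["finger_force"])
b,a=bot.capture("side"),bot.capture("scene")
for n,c,r in(("side",b,(slice(180,330),slice(260,400))),("scene",a,(slice(222,330),slice(285,420)))):
    h=cv2.cvtColor(c["pixels"],cv2.COLOR_RGB2HSV); m=cv2.inRange(h,(4,120,50),(18,255,255)); q=np.zeros_like(m); q[r]=m[r]
    k,l,s,ce=cv2.connectedComponentsWithStats(q); 
    p=np.argwhere(q)[:,::-1]
    print(n,[x.tolist() for x in s[1:] if x[4]>60]); hull=cv2.approxPolyDP(cv2.convexHull(p),3,True)[:,0].tolist(); print(hull)
E
python3 num.py
```

```text
3.5 [485.6 111.7 158.7] [-0.5 -0.3  0. ] 54.9 0.05365275079384446
side [[290, 231, 36, 55, 1556]]
[[318, 231], [325, 238], [320, 277], [297, 285], [290, 278], [295, 237], [301, 232]]
scene [[308, 231, 35, 59, 1290]]
[[332, 231], [342, 240], [338, 284], [331, 289], [308, 284], [311, 238]]
```

>>> play_rows --commands '[{"x": 0,"y": 0.002,"z": 0,"twist": 0},{"x": 0,"y": 0.004,"z": 0,"twist": 0},{"x": 0,"y": 0.006,"z": 0,"twist": 0},{"x": 0,"y": 0.008,"z": 0,"twist": 0},{"x": 0,"y": 0.01,"z": 0,"twist": 0},{"x": 0,"y": 0.012,"z": 0,"twist": 0},{"x": 0,"y": 0.014,"z": 0,"twist": 0},{"x": 0,"y": 0.016,"z": 0,"twist": 0}]'

```text
time: 4.4
tool_pos: [489.3, 96.2, 158.7]
tcp_rot: [3.141, 0.0, 0.234]
contact_force: [-0.3, 0.4, 0.5]
grip_width: 55.0
finger_force: 0.0
```

```bash
python3 num.py
```

```text
4.4 [489.3  96.2 158.7] [-0.3  0.4  0.5] 55.0 0.0
side [[290, 233, 40, 53, 1483]]
[[323, 235], [329, 244], [320, 279], [298, 285], [290, 276], [298, 239], [308, 233]]
scene [[308, 228, 38, 60, 1311]]
[[336, 229], [345, 240], [338, 285], [328, 287], [309, 282], [314, 236]]
```

>>> play_rows --commands '[{"x": 0,"y": 0.001,"z": 0.0005,"twist": 0},{"x": 0,"y": 0.002,"z": 0.001,"twist": 0},{"x": 0,"y": 0.003,"z": 0.0015,"twist": 0},{"x": 0,"y": 0.004,"z": 0.002,"twist": 0},{"x": 0,"y": 0.005,"z": 0.0025,"twist": 0},{"x": 0,"y": 0.006,"z": 0.003,"twist": 0},{"x": 0,"y": 0.007,"z": 0.0035,"twist": 0},{"x": 0,"y": 0.008,"z": 0.004,"twist": 0}]'

```text
time: 5.3
tool_pos: [491.1, 88.5, 154.6]
tcp_rot: [3.141, 0.0, 0.233]
contact_force: [0.3, -0.8, -0.9]
grip_width: 55.2
finger_force: 0.1
```

```bash
python3 num.py;python3 look.py t1
```

```text
5.3 [491.1  88.5 154.6] [ 0.3 -0.8 -0.9] 55.2 0.10118118021637201
side [[292, 238, 42, 48, 1353]]
[[330, 242], [333, 249], [320, 279], [298, 285], [292, 270], [302, 241], [315, 238]]
scene [[309, 225, 40, 61, 1279]]
[[340, 227], [348, 240], [338, 284], [309, 279], [318, 233], [332, 225]]
5.4 [491.1  88.5 154.6] [3.142 0.    0.233] [0.6 0.1 0.5] 55.395652448337536 0.0949783343821764
```

View pics/t1.png

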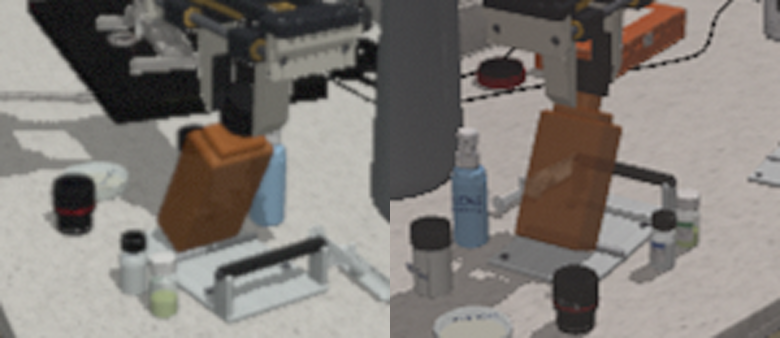

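The side view shows the bottle caught on the front finger at about 26°, with its base edge at the stop and the neighbours untouched. I now widen the jaw in steps while lowering.

>>> play_rows --commands '[{"x": 0,"y": -0.0005,"z": 0.0005,"twist": 0},{"x": 0,"y": -0.0005,"z": 0.001,"twist": 0},{"x": 0,"y": 0,"z": 0.0015,"twist": 0},{"x": 0,"y": 0.001,"z": 0.002,"twist": 0},{"x": 0,"y": 0.002,"z": 0.003,"twist": 0},{"x": 0,"y": 0.003,"z": 0.004,"twist": 0},{"x": 0,"y": 0.004,"z": 0.005,"twist": 0},{"x": 0,"y": 0.005,"z": 0.006,"twist": 0}]' --jaw 0.3

```text
time: 6.3
tool_pos: [492.3, 83.6, 148.6]
tcp_rot: [3.141, 0.0, 0.233]
contact_force: [0.4, -0.4, 0.7]
grip_width: 64.1
finger_force: 0.2
```

>>> play_rows --commands '[{"x": 0,"y": -0.0005,"z": 0.0005,"twist": 0},{"x": 0,"y": -0.001,"z": 0.001,"twist": 0},{"x": 0,"y": -0.001,"z": 0.002,"twist": 0},{"x": 0,"y": -0.001,"z": 0.003,"twist": 0},{"x": 0,"y": -0.001,"z": 0.004,"twist": 0},{"x": 0,"y": -0.001,"z": 0.005,"twist": 0},{"x": 0,"y": -0.001,"z": 0.005,"twist": 0},{"x": 0,"y": -0.001,"z": 0.005,"twist": 0}]' --jaw 0.2

```text
time: 7.1
tool_pos: [492.0, 84.7, 143.6]
tcp_rot: [3.142, 0.0, 0.233]
contact_force: [0.4, 0.3, 1.0]
grip_width: 73.7
finger_force: 0.1
```

```bash
python3 num.py
```

```text
7.1 [492.   84.7 143.6] [0.4 0.3 1. ] 73.7 0.10623315582051873
side [[292, 241, 45, 45, 1234]]
[[336, 250], [320, 279], [298, 285], [292, 272], [305, 243], [318, 241]]
scene [[309, 225, 41, 60, 1255]]
[[342, 227], [349, 243], [338, 285], [310, 278], [320, 235], [333, 225]]
```

>>> play_rows --commands '[{"x": 0,"y": 0,"z": 0,"twist": 0},{"x": 0,"y": -0.001,"z": 0,"twist": 0},{"x": 0,"y": -0.001,"z": 0,"twist": 0},{"x": 0,"y": -0.001,"z": 0.0,"twist": 0},{"x": 0,"y": -0.001,"z": 0.0,"twist": 0},{"x": 0,"y": 0,"z": 0.0,"twist": 0},{"x": 0,"y": 0,"z": 0.0,"twist": 0},{"x": 0,"y": 0,"z": 0.0,"twist": 0}]' --jaw 0.1

```text
time: 8.0
tool_pos: [492.0, 84.6, 143.7]
tcp_rot: [3.142, 0.0, 0.233]
contact_force: [-0.2, -0.4, 0.4]
grip_width: 82.7
finger_force: 0.1
```

>>> play_rows --commands '[{"x": 0,"y": 0,"z": 0,"twist": 0},{"x": 0,"y": -0.001,"z": 0,"twist": 0},{"x": 0,"y": -0.001,"z": 0,"twist": 0},{"x": 0,"y": -0.001,"z": 0.0,"twist": 0},{"x": 0,"y": 0,"z": 0.001,"twist": 0},{"x": 0,"y": 0.001,"z": 0.002,"twist": 0},{"x": 0,"y": 0.002,"z": 0.003,"twist": 0},{"x": 0,"y": 0.003,"z": 0.004,"twist": 0}]' --jaw 0.0

```text
time: 8.8
tool_pos: [492.8, 81.6, 139.7]
tcp_rot: [3.141, -0.0, 0.233]
contact_force: [0.7, -0.6, 0.3]
grip_width: 91.9
finger_force: 0.3
```

```bash
python3 num.py
```

```text
8.8 [492.8  81.6 139.7] [ 0.7 -0.6  0.3] 91.9 0.3098699636757374
side [[292, 244, 47, 42, 1117]]
[[338, 254], [320, 279], [298, 285], [292, 272], [308, 246], [321, 244]]
scene [[309, 225, 43, 58, 1239]]
[[344, 227], [351, 244], [338, 284], [310, 276], [321, 239], [336, 225]]
```

>>> play_rows --commands '[{"x": 0,"y": 0.0015,"z": 0.001,"twist": 0},{"x": 0,"y": 0.003,"z": 0.002,"twist": 0},{"x": 0,"y": 0.0045,"z": 0.003,"twist": 0},{"x": 0,"y": 0.006,"z": 0.004,"twist": 0},{"x": 0,"y": 0.0075,"z": 0.005,"twist": 0},{"x": 0,"y": 0.009,"z": 0.006,"twist": 0},{"x": 0,"y": 0.0105,"z": 0.0075,"twist": 0},{"x": 0,"y": 0.0115,"z": 0.0085,"twist": 0}]'

```text
time: 9.7
tool_pos: [495.4, 70.4, 131.0]
tcp_rot: [3.142, 0.0, 0.233]
contact_force: [0.9, 0.0, 0.0]
grip_width: 91.6
finger_force: 0.2
```

```bash
python3 num.py; python3 look.py t2
```

```text
9.7 [495.4  70.4 131. ] [0.9 0.  0. ] 91.6 0.16442674677819014
side [[293, 248, 47, 38, 989]]
[[339, 261], [320, 279], [301, 285], [293, 274], [312, 250], [324, 248]]
scene [[310, 226, 44, 57, 1209]]
[[346, 228], [353, 244], [338, 284], [311, 275], [322, 241], [339, 226]]
9.8 [495.3  70.4 131. ] [3.142 0.    0.233] [-0.2 -0.3  0.2] 91.61392990744784 0.1712297648191452
```

View pics/t2.png

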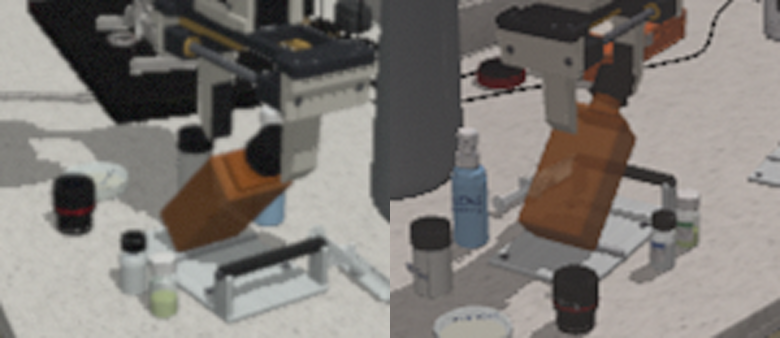

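The side crop shows the cap at (265,150) resting on the front finger close to its left edge (about 282). I measure the lateral offset with the wrist camera before twisting.

Run:
```python
from plant import bot
from h import *
np.set_printoptions(precision=1,suppress=True)
c=bot.capture("wrist"); o=bot.get_obs(); P=o["tool_pos"]; y=o["tcp_rot"][2]
f=np.array([np.sin(y),-np.cos(y)]); l=np.array([np.cos(y),np.sin(y)]); print(P,y)
h=cv2.cvtColor(c["pixels"],cv2.COLOR_RGB2HSV)
m=cv2.inRange(h,(4,110,40),(18,255,255)); m[:100]=0;m[:,:150]=0;m[:,500:]=0
k,L,s,ce=cv2.connectedComponentsWithStats(m); i=1+s[1:,4].argmax(); print(s[i],ce[i])
p=cv2.approxPolyDP(cv2.convexHull(np.argwhere(L==i)[:,::-1]),3,True)[:,0]; 
T=lambda q,z:((wz(c,*q,z)[:2]-P[:2])@l,(wz(c,*q,z)[:2]-P[:2])@f)
for q in p: print(q,np.round(T(q,85),1),np.round(T(q,110),1))
d=cv2.inRange(h,(0,0,0),(180,255,60)); d[:100]=0;d[285:]=0
k,L,s,ce=cv2.connectedComponentsWithStats(d)
for j in range(1,k):
    if s[j,4]>150: print("dark",s[j],ce[j],np.round(T(ce[j],130),1))
cv2.imwrite("pics/w3.png",c["pixels"][100:400,150:550,::-1])
```

```text
[495.4  70.6 131.2] 0.23345588842934628
[  187   208   165   103 13282] [268.  259.9]
[351 275] [ 3.2 16.8] [12.3 14.3]
[327 310] [-16.5   4.6] [-4.7  3.8]
[222 308] [-16.1 -52.2] [ -4.4 -45. ]
[193 278] [  1. -67.] [ 10.4 -57.7]
[187 219] [ 33.1 -67.3] [ 38. -58.]
[194 214] [ 35.6 -63.2] [ 40.1 -54.5]
[234 208] [ 38.3 -41.9] [ 42.5 -36.1]
[340 230] [26.9 10.7] [32.7  9.1]
[351 254] [14.5 16.5] [22.  14.1]
dark [  46  158   49   52 1953] [ 69.7 183.1] [  58.7 -105.6]
dark [ 341  188   54   97 1906] [372.1 242.4] [32.5 20.1]
dark [  41  272  102   13 1016] [ 93.  279.2] [ 15.8 -99.6]
dark [ 492  272  103   13 1013] [541.1 279.2] [15.5 98.4]
```

View pics/w3.png

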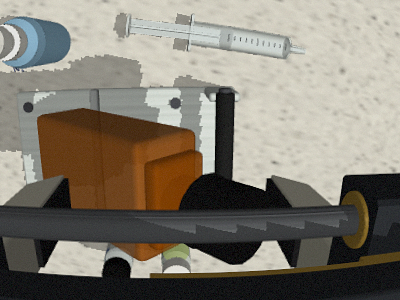

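The wrist crop shows the cap spanning about rows 172 to 265, centred near (222,218), lying against the front finger at (290,215).

Run:
```python
from plant import bot
from h import *
c=bot.capture("wrist"); P=bot.get_obs()["tool_pos"]; y=.2335
f=np.array([np.sin(y),-np.cos(y)]); l=np.array([np.cos(y),np.sin(y)])
T=lambda q,z:np.round([(wz(c,*q,z)[:2]-P[:2])@l,(wz(c,*q,z)[:2]-P[:2])@f],1)
for q in((372,272),(372,318),(372,365),(410,318)): print(q,[T(q,z) for z in(110,124,135)])
```

```text
(372, 272) [array([13.6, 23.7]), array([18.6, 21.5]), array([22.4, 19.7])]
(372, 318) [array([-9.1, 24.8]), array([-2.1, 22.5]), array([ 3.4, 20.7])]
(372, 365) [array([-35.5,  26.4]), array([-26.1,  24. ]), array([-18.8,  22. ])]
(410, 318) [array([-9.7, 43.1]), array([-2.7, 39.2]), array([ 2.9, 36. ])]
```

>>> play_rows --commands '[{"x": 0.0031,"y": 0.0006,"z": 0,"twist": 3.5},{"x": 0.0062,"y": 0.0014,"z": 0,"twist": 7},{"x": 0.0092,"y": 0.0024,"z": 0,"twist": 10.5},{"x": 0.0122,"y": 0.0036,"z": 0,"twist": 14},{"x": 0.015,"y": 0.005,"z": 0,"twist": 17.5},{"x": 0.0178,"y": 0.0065,"z": 0,"twist": 21},{"x": 0.0205,"y": 0.0081,"z": 0,"twist": 24.5},{"x": 0.023,"y": 0.0098,"z": 0,"twist": 28}]'

```text
time: 10.8
tool_pos: [520.1, 66.4, 131.2]
tcp_rot: [3.141, 0.0, -0.258]
contact_force: [0.4, -0.3, -0.7]
grip_width: 92.0
finger_force: 0.2
```

```bash
python3 num.py
```

```text
10.8 [520.1  66.4 131.2] [ 0.4 -0.3 -0.7] 92.0 0.18514097202569246
side [[293, 248, 48, 38, 995]]
[[340, 261], [320, 279], [298, 285], [293, 271], [311, 251], [325, 248]]
scene [[310, 226, 44, 56, 1325]]
[[346, 228], [353, 243], [338, 284], [311, 275], [325, 233], [338, 226]]
```

>>> play_rows --commands '[{"x": 0.0008,"y": 0.0016,"z": 0.0013,"twist": 0},{"x": 0.0017,"y": 0.0032,"z": 0.0027,"twist": 0},{"x": 0.0025,"y": 0.0048,"z": 0.0042,"twist": 0},{"x": 0.0034,"y": 0.0064,"z": 0.0058,"twist": 0},{"x": 0.0042,"y": 0.008,"z": 0.0073,"twist": 0},{"x": 0.005,"y": 0.0095,"z": 0.0088,"twist": 0},{"x": 0.0059,"y": 0.011,"z": 0.0104,"twist": 0},{"x": 0.0067,"y": 0.0126,"z": 0.012,"twist": 0}]'

```text
time: 11.7
tool_pos: [523.4, 52.3, 119.1]
tcp_rot: [3.141, -0.0, -0.255]
contact_force: [0.6, -0.9, -0.5]
grip_width: 92.1
finger_force: 0.2
```

```bash
python3 num.py
```

```text
11.7 [523.4  52.3 119.1] [ 0.6 -0.9 -0.5] 92.1 0.18652820668648928
side [[294, 253, 48, 33, 817]]
[[341, 266], [301, 285], [294, 272], [316, 256], [328, 253]]
scene [[310, 228, 46, 55, 1247]]
[[347, 229], [355, 247], [338, 284], [312, 275], [328, 234]]
```

>>> play_rows --commands '[{"x": 0.0007,"y": 0.0013,"z": 0.0017,"twist": 0},{"x": 0.0014,"y": 0.0027,"z": 0.0035,"twist": 0},{"x": 0.0021,"y": 0.004,"z": 0.0053,"twist": 0},{"x": 0.0028,"y": 0.0053,"z": 0.0072,"twist": 0},{"x": 0.0035,"y": 0.0066,"z": 0.0091,"twist": 0},{"x": 0.0042,"y": 0.0078,"z": 0.011,"twist": 0},{"x": 0.0048,"y": 0.009,"z": 0.013,"twist": 0},{"x": 0.0054,"y": 0.0102,"z": 0.015,"twist": 0}]'

```text
time: 12.6
tool_pos: [526.0, 41.1, 104.0]
tcp_rot: [3.142, -0.0, -0.255]
contact_force: [0.8, -0.7, -0.3]
grip_width: 91.7
finger_force: 0.2
```

```bash
python3 num.py; python3 look.py t3
```

```text
12.6 [526.   41.1 104. ] [ 0.8 -0.7 -0.3] 91.7 0.24230419658124447
side [[295, 258, 48, 28, 772]]
[[342, 259], [338, 277], [298, 285], [295, 269]]
scene [[311, 233, 46, 54, 1153]]
[[349, 233], [356, 252], [337, 285], [315, 280], [311, 269], [330, 238]]
12.7 [525.9  41.1 103.9] [ 3.141  0.    -0.255] [ 0.5  0.5 -0.4] 91.50603494680425 0.28569992166012526
```

View pics/t3.png

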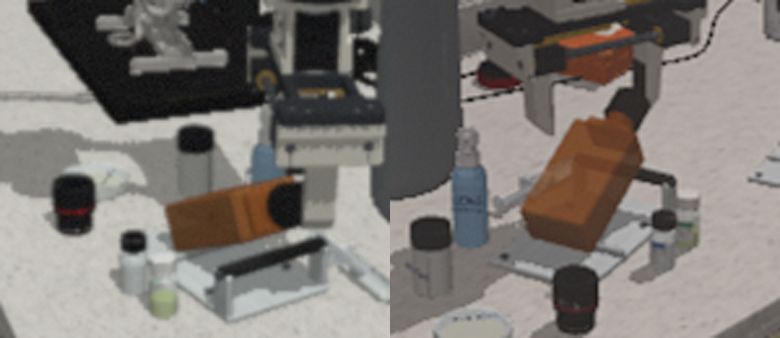

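The side view shows the bottle at about 57° with its cap on the front finger's edge. The rear finger is clear to the side and the base is at the stop. I keep lowering it.

>>> play_rows --commands '[{"x": 0.0005,"y": 0.0011,"z": 0.0017,"twist": 0},{"x": 0.0011,"y": 0.0021,"z": 0.0035,"twist": 0},{"x": 0.0016,"y": 0.0031,"z": 0.0053,"twist": 0},{"x": 0.0022,"y": 0.0041,"z": 0.0072,"twist": 0},{"x": 0.0027,"y": 0.0051,"z": 0.0091,"twist": 0},{"x": 0.0032,"y": 0.0061,"z": 0.011,"twist": 0},{"x": 0.0037,"y": 0.007,"z": 0.013,"twist": 0},{"x": 0.0042,"y": 0.008,"z": 0.015,"twist": 0}]'

```text
time: 13.6
tool_pos: [528.0, 32.4, 89.0]
tcp_rot: [3.142, 0.0, -0.255]
contact_force: [-0.4, 0.1, 0.0]
grip_width: 91.7
finger_force: 0.0
```

```bash
python3 num.py
```

```text
13.6 [528.   32.4  89. ] [-0.4  0.1  0. ] 91.7 0.0
side [[295, 263, 50, 25, 923]]
[[344, 264], [336, 284], [297, 284], [296, 268], [315, 263]]
scene [[311, 237, 46, 46, 1049]]
[[350, 237], [356, 253], [337, 285], [315, 281], [311, 268], [331, 241]]
```

>>> play_rows --commands '[{"x": 0.0003,"y": 0.0005,"z": 0.001,"twist": 0},{"x": 0.0006,"y": 0.001,"z": 0.002,"twist": 0},{"x": 0.0009,"y": 0.0016,"z": 0.003,"twist": 0},{"x": 0.0011,"y": 0.0021,"z": 0.004,"twist": 0},{"x": 0.0013,"y": 0.0025,"z": 0.005,"twist": 0},{"x": 0.0015,"y": 0.0029,"z": 0.006,"twist": 0},{"x": 0.0017,"y": 0.0032,"z": 0.007,"twist": 0},{"x": 0.0019,"y": 0.0035,"z": 0.008,"twist": 0}]'

```text
time: 14.5
tool_pos: [529.0, 28.5, 81.1]
tcp_rot: [3.142, -0.0, -0.255]
contact_force: [-0.1, -0.4, -0.2]
grip_width: 91.8
finger_force: 0.0
```

```bash
python3 num.py
python3 - <<'E'
from plant import bot
from h import *
c=bot.capture("side"); h=cv2.cvtColor(c["pixels"],cv2.COLOR_RGB2HSV)
for y in range(250,310,2): print(y,"".join("#" if h[y,x,2]<60 else "o" if 4<=h[y,x,0]<=18 and h[y,x,1]>110 else "." for x in range(285,370)))
E
```

```text
14.5 [529.   28.5  81.1] [-0.1 -0.4 -0.2] 91.8 0.0
side [[295, 263, 44, 25, 896]]
[[338, 264], [336, 284], [297, 284], [296, 268], [315, 263]]
scene [[311, 237, 46, 50, 1115]]
[[350, 237], [356, 253], [338, 284], [315, 281], [311, 268], [333, 239]]
250 .....................................................################################
252 .....................................................##...###################........
254 .....................................................##..............................
256 .....................................................##..............................
258 .....................................................#...............................
260 .....................................................................................
262 .....................................................................................
264 .........................ooooooooooooooooooooooooooooo...............................
266 ..................oooooooooooooooooooooooooooooooooooo...............................
268 ...........oooooooooooooooooooooooooo
[... 1148 characters left out ...]
...............###########............................................
296 .....................................................................................
298 .....................................................................................
300 .....................................................................................
302 .....................................................................................
304 .....................................................................................
306 .....................................................................................
308 .....................................................................................
```

Run:
```python
from plant import bot
from h import *
f=np.array([.23,-.973,0]);l=np.array([.973,.23,0]);P0=np.array([476.3,121.6,0])
def proj(c,p):
    M=R.from_euler("xyz",c["rotation"]).as_matrix(); q=M.T@(p-c["eye"]); return np.round([c["cx"]+c["fx"]*q[0]/q[2],c["cy"]+c["fy"]*q[1]/q[2]],1)
for n in("side","scene"):
    c=bot.capture(n)
    for th in (64,70):
      for b in(0,-12):
        t=np.radians(th); pt=lambda a,L,y:P0+f*(b+L*np.sin(t)+a*np.cos(t))+l*y+np.array([0,0,(11 if b==0 else 6)+L*np.cos(t)-a*np.sin(t)])
        print(n,th,b,"cap",proj(c,pt(-20,141.5,2)),"basecorners +y,-y top",proj(c,pt(-40,0,33)),proj(c,pt(-40,0,-29)),"shoulder top",proj(c,pt(-40,108,33)),proj(c,pt(-40,108,-29)))
c=bot.capture("scene"); h=cv2.cvtColor(c["pixels"],cv2.COLOR_RGB2HSV)
for y in range(222,290,2): print(y,"".join("#" if h[y,x,2]<60 else "o" if 4<=h[y,x,0]<=18 and h[y,x,1]>110 else "." for x in range(300,385)))
```

```text
side 64 0 cap [344.7 269.3] basecorners +y,-y top [318.  261.6] [293.4 268. ] shoulder top [345.7 257.2] [319.8 264. ]
side 64 -12 cap [340.9 269.4] basecorners +y,-y top [314.9 261.7] [290.4 268.1] shoulder top [342.1 257.4] [316.3 264.1]
side 70 0 cap [346.8 276.9] basecorners +y,-y top [319.  261.5] [294.3 267.9] shoulder top [348.  262.7] [322.1 269.7]
side 70 -12 cap [343.  276.9] basecorners +y,-y top [315.9 261.7] [291.4 268. ] shoulder top [344.3 262.9] [318.6 269.8]
scene 64 0 cap [354.1 229.2] basecorners +y,-y top [310.9 266. ] [335.3 272.6] shoulder top [333.8 230.9] [357.8 236.5]
scene 64 -12 cap [351.5 233. ] basecorners +y,-y top [307.9 270.2] [332.4 277. ] shoulder top [331.1 234.8] [355.1 240.4]
scene 70 0 cap [355.7 233.2] basecorners +y,-y top [311.8 264.7] [336.3 271.2] shoulder top [335.7 233.2] [359.5 238.8]
scene 70 -12 cap [353.2 237. ] basecorners +y,-y top [308.8 268.9] [333.4 275.6] shoulder top [333.  237.1] [356.9 242.7]
222 ....................##########..........................####.........................
224 ....................##########............
[... 2223 characters left out ...]
..oooooooooooooooooooooooooooo................#########...............
276 .............oo...oo.oo.oooooooooooooooooooo.................#########...............
278 .............o.o..o...o.oooooo..oooooooooo......................##...................
280 ..............oo.o.oo.o.ooo...ooooooooooo............................................
282 ...................ooooo..o...oo.ooooooo.............................................
284 ..........................ooooo..oooooo..............................................
286 ..................................ooo................................................
288 ...##................................................................................
```

It lies at about 70° on the bar with the base at the stop, and the fingers carry no load. I back the front finger off along the tipping direction, then go straight up.

>>> play_rows --commands '[{"x": 0.0025,"y": 0.0047,"z": 0,"twist": 0},{"x": 0.005,"y": 0.0094,"z": 0,"twist": 0},{"x": 0.0075,"y": 0.0141,"z": 0,"twist": 0},{"x": 0.01,"y": 0.0188,"z": 0,"twist": 0},{"x": 0.0117,"y": 0.022,"z": 0,"twist": 0},{"x": 0.0117,"y": 0.022,"z": -0.003,"twist": 0},{"x": 0.0117,"y": 0.022,"z": -0.012,"twist": 0},{"x": 0.0117,"y": 0.022,"z": -0.025,"twist": 0}]'

```text
time: 15.6
tool_pos: [534.3, 4.5, 106.5]
tcp_rot: [3.141, 0.001, -0.255]
contact_force: [0.6, 1.2, -1.1]
grip_width: 91.7
finger_force: 0.0
```

>>> play_rows --commands '[{"x": 0,"y": 0,"z": -0.015,"twist": 0},{"x": 0,"y": 0,"z": -0.03,"twist": 0},{"x": 0,"y": 0,"z": -0.05,"twist": 0},{"x": 0,"y": 0,"z": -0.07,"twist": 0},{"x": 0,"y": 0,"z": -0.09,"twist": 0},{"x": 0,"y": 0,"z": -0.11,"twist": 0},{"x": 0,"y": 0,"z": -0.12,"twist": 0},{"x": 0,"y": 0,"z": -0.12,"twist": 0}]'

```text
time: 16.4
tool_pos: [535.3, 4.4, 227.9]
tcp_rot: [-3.141, -0.003, -0.255]
contact_force: [-0.2, -0.8, 0.1]
grip_width: 91.9
finger_force: 0.0
```

```bash
python3 num.py
python3 - <<'E'
from plant import bot
from h import *
f=np.array([.23,-.973]);l=np.array([.973,.23]);P=np.array([497,34])
c=bot.capture("side"); h=cv2.cvtColor(c["pixels"],cv2.COLOR_RGB2HSV)
for y in range(256,300,2): print(y,"".join("#" if h[y,x,2]<60 else "o" if 4<=h[y,x,0]<=18 and h[y,x,1]>110 else "." for x in range(285,370)))
# bystander shift vs first pictures
for n in("side","scene"):
    a=load(n+"0.npy")["pixels"].astype(int);b=bot.capture(n)["pixels"].astype(int)
    for nm,(x,y) in (dict(vb=(281,292),vw=(292,300),eyep=(258,268),spray=(333,260),syr=(372,295)) if n=="side" else dict(can=(275,288),petri=(291,318),spray=(291,265),eyep=(331,305),vb=(365,280))).items():
        print(n,nm,abs(a-b)[y-9:y+9,x-7:x+7].mean().round(1))
E
```

```text
16.4 [535.3   4.4 227.9] [-0.2 -0.8  0.1] 91.9 0.0
side [[295, 263, 50, 25, 919]]
[[344, 266], [336, 284], [297, 284], [297, 268], [315, 263]]
scene [[311, 237, 46, 40, 971]]
[[353, 240], [356, 254], [336, 286], [312, 274], [311, 268], [333, 239]]
256 .....................................................................................
258 .....................................................................................
260 .....................................................................................
262 .....................................................................................
264 ........................ooooooooooooooooooooooooooooooooooo..........................
266 .................ooooooooooooooooooooooooooooooooooooooooooo.........................
268 ............oooooooooooooooooooooooooooooooooooooooooo#######........................
270 ..........ooooooooooooooooooooooooooooooooooooooooo################..................
272 ..........oooooooooooooooooooooooooooooooooooooooo###################................
274 ...........ooooooooooooooooooooooooooo
[... 571 characters left out ...]
................
288 ...........................................#################.........................
290 ......................................#################..............................
292 ................................################.....................................
294 ..............................###########............................................
296 ..............................#......................................................
298 .....................................................................................
side vb 23.8
side vw 26.0
side eyep 5.9
side spray 58.2
side syr 28.4
scene can 3.2
scene petri 4.9
scene spray 4.1
scene eyep 1.8
scene vb 4.0
```

```bash
python3 -c "
from plant import bot
print(bot.close_job())"
```

```text
the job is handed in; nothing more can be done
None
```

The bottle is lying on its broad side on the prop bar at about 70°, cap overhanging, gripper clear and the job handed in; contact with the finger was lost somewhere between about 57° and the bar, so I can't confirm it was supported over that last stretch.

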